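# Feel for an empty cell in the can box and store the spray can

## Task

Some cells of the wooden box are already taken by short tins hidden under the spring flaps. Before you touch the spray can, press the flaps gently with the fingers until you find one that gives way over an empty cell; then lower the can upright, without dropping it, into an empty cell until it stands on the cell's floor, and let go. Leave the other things on the bench where they are.

Things in the scene. Friction and masses are not known exactly. Their poses are not given: they have to be found in the camera images.
- box: fixed wooden can box, 160 x 236 mm, 95 mm high; origin at the centre of its underside, z up. Two rows along its x of three cells along its y: 68 mm square, 87 mm deep, 8 mm walls and floor. Each cell is shut by a steel flap 2 mm below the rim. Under four flaps, unseen, stands a tin 58 mm across, 76 mm high, with a springy top; two cells are empty, which ones differs every time
- can_mid (a point): centre (half-way up, on the axis) of the upright spray can: 170 mm high in all, aluminium body 52 mm across, 150 mm high, with a paper band, and a white cap 40 mm across, 20 mm high; 0.2 to 0.4 kg; z points to its cap. Held about 130 mm above its foot, the fingers stay clear of the box rim when it is all the way in
- cell0 (a point): centre of the mouth of the cell at the front row (own -x), left (own +y), at rim height (95 mm above the table); axes as the box's
- cell1 (a point): centre of the mouth of the cell at the front row, middle, at rim height (95 mm above the table); axes as the box's
- cell2 (a point): centre of the mouth of the cell at the front row, right (own -y), at rim height (95 mm above the table); axes as the box's
- cell3 (a point): centre of the mouth of the cell at the back row (own +x), left, at rim height (95 mm above the table); axes as the box's
- cell4 (a point): centre of the mouth of the cell at the back row, middle, at rim height (95 mm above the table); axes as the box's
- cell5 (a point): centre of the mouth of the cell at the back row, right, at rim height (95 mm above the table); axes as the box's
- flap0 (a joint): angle of the dust flap of cell0 (rad): 0 shut and level, up to 1.5 hanging down in the cell. Hinged along the cell's +x wall (box axes), it swings down and in, and a weak spring shuts it again: 1 to 2 N at its middle pushes it down over an empty cell; over a tin it stops after 3 to 6 mm (0.1 rad) on the springy top (1.5 N/mm, 10 mm)
- flap1 (a joint): angle of the dust flap of cell1 (rad): 0 shut and level, up to 1.5 hanging down in the cell. Hinged along the cell's +x wall (box axes), it swings down and in, and a weak spring shuts it again: 1 to 2 N at its middle pushes it down over an empty cell; over a tin it stops after 3 to 6 mm (0.1 rad) on the springy top (1.5 N/mm, 10 mm)
- flap2 (a joint): angle of the dust flap of cell2 (rad): 0 shut and level, up to 1.5 hanging down in the cell. Hinged along the cell's +x wall (box axes), it swings down and in, and a weak spring shuts it again: 1 to 2 N at its middle pushes it down over an empty cell; over a tin it stops after 3 to 6 mm (0.1 rad) on the springy top (1.5 N/mm, 10 mm)
- flap3 (a joint): angle of the dust flap of cell3 (rad): 0 shut and level, up to 1.5 hanging down in the cell. Hinged along the cell's +x wall (box axes), it swings down and in, and a weak spring shuts it again: 1 to 2 N at its middle pushes it down over an empty cell; over a tin it stops after 3 to 6 mm (0.1 rad) on the springy top (1.5 N/mm, 10 mm)
- flap4 (a joint): angle of the dust flap of cell4 (rad): 0 shut and level, up to 1.5 hanging down in the cell. Hinged along the cell's +x wall (box axes), it swings down and in, and a weak spring shuts it again: 1 to 2 N at its middle pushes it down over an empty cell; over a tin it stops after 3 to 6 mm (0.1 rad) on the springy top (1.5 N/mm, 10 mm)
- flap5 (a joint): angle of the dust flap of cell5 (rad): 0 shut and level, up to 1.5 hanging down in the cell. Hinged along the cell's +x wall (box axes), it swings down and in, and a weak spring shuts it again: 1 to 2 N at its middle pushes it down over an empty cell; over a tin it stops after 3 to 6 mm (0.1 rad) on the springy top (1.5 N/mm, 10 mm)
- tape: bystander: roll of tape lying flat, 110 mm across, 25 mm high; origin at the centre of its underside
- plumb: bystander: brass plumb weight standing on its flat end, 52 mm across, 80 mm high; origin at the centre of its underside
- jar: bystander: grey lidded jar, 80 mm across, 100 mm high; origin at the centre of its underside
- cleaner: bystander: clear plastic bottle, 68 mm across, 200 mm high; origin at the centre of its underside
- hammer: bystander: hammer lying flat, 280 mm long; origin at the middle of its length, its underside
- scraper: bystander: scraper lying flat, 240 mm long; origin at the middle of its length, its underside
Not all that is in view belongs to the job. What is shaped like the part that bears can_mid but blue is not meant.

How it is judged:
By the outcome, as a careful person would: the job done as asked, in the order asked, and still so for the second after the job is handed in, with the robot touching nothing.
It also fails if it takes over 64 s, if anything falls off the work surface, if the arm or the gripper's body presses on something with over 40 N, if the wrist force passes 120 N, or if a joint passes its speed limit or range.

## Robot

A 7-joint arm with a two-finger parallel gripper is mounted at the origin on the work surface. World frame = base frame: x ahead of the robot, y to its left, z up, the work surface at z = 0. Lengths are in m, angles in rad, forces in N, time in s.
With the tool pointing down it reaches from about 0.4 to 0.875 m from the base axis. Payload 19.3 kg.
Tool frame: the origin (TCP) lies midway between the tips of the shut fingers; the grasp point (between the pads) lies 19 mm behind it (bot.grip_point_offset is the distance from the TCP to the grasp point, in m); z points along the fingers, y is the direction in which the jaws open and shut (so a half turn about z gives the same grasp; the last joint's range is limited). The gripper opens to 85 mm and grips with 20 to 120 N. Pads are 22 mm wide; open, the fingers measure 114 mm over their backs; the gripper's body (76 mm by 85 mm) begins 54 mm behind the grasp point. The pads swing forward as they close: fully open they stand 13 mm farther back than shut.
Start: joints at [1.051, 0.521, -0.036, 1.599, 0.021, 1.021, -0.113], TCP at [0.272, -0.563, 0.231] pointing down, gripper open.
Joint ranges: [-2.91, 2.91], [-0.3, 2.13], [-1.5, 1.42], [0.17, 2.43], [-1.26, 4.41], [0.16, 1.93], [-2.52, 2.52]. Speed limits (rad/s): [1.89, 1.89, 2.39, 2.39, 3.01, 3.01, 3.01].

## Interface

Orientations are given as [roll, pitch, yaw] about the fixed x, y, z axes, in that order (R = Rz(yaw) Ry(pitch) Rx(roll)).
In Python, from workcell import bot, viewer, workorder gives the robot as it stands.
- The arm moves only by the tool move_arm, never from a script. Its argument "plan" is a list of rows, each a list of 6 numbers: the shift along the tool's x, y, z scaled (see below), then the turn, a rotation vector about the tool's x, y, z scaled (see below). A call has 1 to 5 rows; each row shifts and turns the commanded pose from where the row before left it, along the tool's axes as they then stand; what a row does not reach is not made up. The controller multiplies each number of a shift by 0.025 m and each number of a turn by pi rad. A row lasts 1/10 s, in which the tool goes at most 50 mm and 8.59 degrees, less where a joint would pass 70% of its speed; a pose out of reach is approached as far as the arm can. A call with a number of a shift or a turn outside -1 to 1 is refused whole. A call with a gripper value outside its range is refused whole. "claw" is the closure, from -1 (fully open) to 1 (shut), so that 0 is half open, set as the call begins (left out, the last holds). The fingers move at their own pace and stop on an object; "force" is the grip in N (left out, the last holds). Time passes only in rows, so rows that do not move let the fingers close. It gives the time, the measured TCP pose, the force and the opening at its end, in the units of the state.
- bot.observe(): the state, without advancing time (a new reading comes with each control period).
- viewer.grab_frame(name): name is "side" or "top"; returns the picture (400x640x3 uint8, red, green, blue); there is no depth.
- viewer.camera_info(name): a dict with "K" (3x3 intrinsics, pixels), "R" (3x3) and "t" (3): a world point X has camera coordinates R X + t. Camera axes: x right, y down, z forward; pixel columns grow to the right and rows downward; lengths in m; the calibration is good to about 2 mm. A picture is of the moment at which its call begins. camera_info takes no time and is no camera call.
- workorder.job_done(): hands the job in, once; it reports no verdict.
The state is a dict: "clock": time; "qpos": joint angles; "qd": joint speeds; "joint_efforts": joint torques, N m; "position": TCP position; "tool_rot": TCP orientation; "force": force on the tool from outside, world axes, zero at the start; "moment": the same for the moment, N m; "grip_width": finger opening in m.
Only numpy, scipy, OpenCV 4.12 (cv2) and the standard library are available. Lean on these libraries where they do the work, as an engineer would, in place of code of your own. Each camera call takes 0.05 s, during which the arm holds its last target.

## Working session

There is one attempt and no reset: what is moved stays moved. The work goes in short steps, Python scripts to look and compute and a tool call to move; the robot and the scene stay as the last step left them, time stands still between calls to the robot, and variables do not carry over. Pictures are saved under pics/ and viewed, and the job is handed in when it is done.

Besides the shell and the picture viewer there is one more tool, called after "Call:" as a command line: name --pt "numbers of a row" for each row, then --argument value for the rest. move_arm: Moves the arm, as the interface text tells. Shifts and turns lie within -1 to 1; 1 stands for 0.025 m of shift or pi rad of turn. Its arguments: {"type":"object","properties":{"plan":{"type":"array","items":{"type":"array","items":{"type":"number"}}},"claw":{"type":"number"},"force":{"type":"number"}},"required":["plan"]}

```bash
mkdir -p pics; python3 - <<'E'
from workcell import bot, viewer
import cv2
for n in("side","top"):
    cv2.imwrite(f"pics/{n}0.png",viewer.grab_frame(n)[:,:,::-1])
    c=viewer.camera_info(n);print(n,c)
print(bot.observe(),bot.grip_point_offset)
E
```

```text
side {'K': array([[473.79317029,   0.        , 319.72050988],
       [  0.        , 473.79317029, 199.63652217],
       [  0.        ,   0.        ,   1.        ]]), 'R': array([[ 0.99772102, -0.06681878,  0.00938125],
       [-0.03300735, -0.6045935 , -0.79585   ],
       [ 0.05884957,  0.79372662, -0.60542115]]), 't': array([-0.53895294,  0.15652815,  1.03076659])}
top {'K': array([[454.88714384,   0.        , 326.83166721],
       [  0.        , 454.88714384, 201.76293116],
       [  0.        ,   0.        ,   1.        ]]), 'R': array([[ 0.02236015, -0.99973666,  0.00515998],
       [-0.99585509, -0.02272788, -0.08806863],
       [ 0.08816272, -0.00316936, -0.99610104]]), 't': array([0.10965827, 0.56920898, 1.22434086])}
{'clock': 0.1, 'qpos': array([ 1.05079281,  0.5219465 , -0.03631798,  1.59992585,  0.02123002,
        1.02111342, -0.11281438]), 'qd': array([-6.99509622e-04, -5.29967068e-04, -1.38298526e-03, -5.97213000e-04,
       -9.38177859e-04,  1.10824201e-03, -8.04927953e-06]), 'joint_efforts': array([ 3.47543872e-03, -9.28498793e+01,  1.98359929e+00, -3.70533085e+01,
        1.80895423e-02,  5.38085136e-03, -5.32336526e-05]), 'position': array([ 0.27157288, -0.56258941,  0.23079734]), 'tool_rot': array([-3.14059016e+00,  1.00560763e-04,  4.49785258e-01]), 'force': array([ 0.41857896, -1.24127429,  0.14277266]), 'moment': array([-6.36890210e-04, -1.23809456e-05, -1.38334961e-02]), 'grip_width': 0.08554405580269211} 0.0187
```

View pics/side0.png

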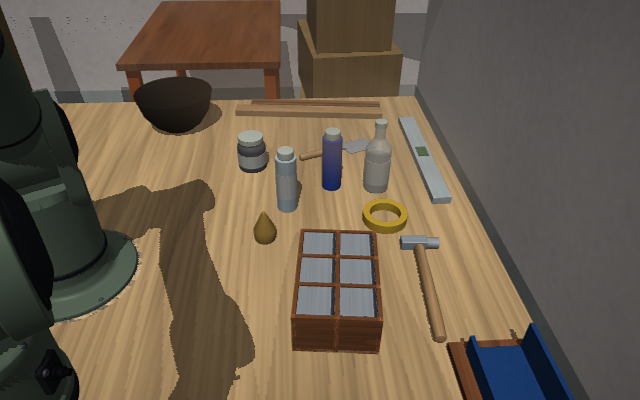

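View pics/top0.png

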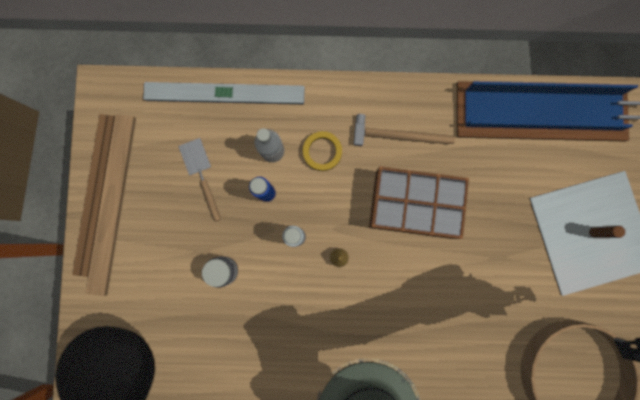

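The side view shows the silver can at (287,180), the blue decoy at (332,160), and the box around (340,290). In the top view the can's cap is at (294,236) and the box is centred near (420,203), with the plumb at (339,257). I'll enlarge both for the corner pixels.

```bash
python3 - <<'E'
import cv2
a=cv2.imread("pics/top0.png")[155:255,360:480];cv2.imwrite("pics/t1.png",cv2.resize(a,None,fx=6,fy=6,interpolation=cv2.INTER_CUBIC))
a=cv2.imread("pics/top0.png")[215:280,265:365];cv2.imwrite("pics/t2.png",cv2.resize(a,None,fx=8,fy=8,interpolation=cv2.INTER_CUBIC))
a=cv2.imread("pics/side0.png")[140:250,230:330];cv2.imwrite("pics/s1.png",cv2.resize(a,None,fx=5,fy=5,interpolation=cv2.INTER_CUBIC))
a=cv2.imread("pics/side0.png")[220:360,280:400];cv2.imwrite("pics/s2.png",cv2.resize(a,None,fx=4,fy=4,interpolation=cv2.INTER_CUBIC))
E
```

```text
(no output)
```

View pics/t1.png

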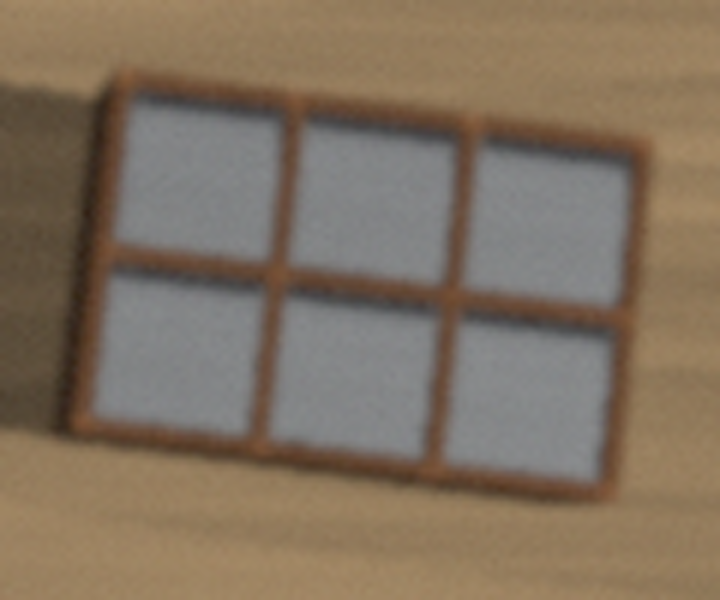

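View pics/t2.png

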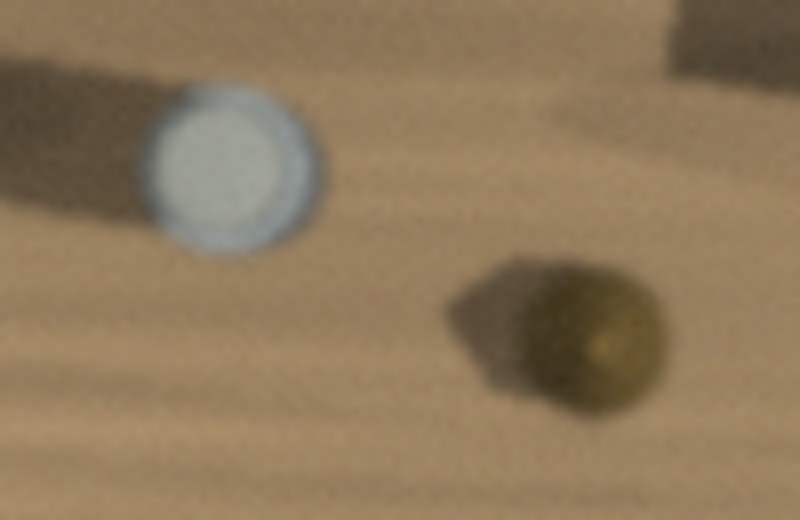

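View pics/s1.png

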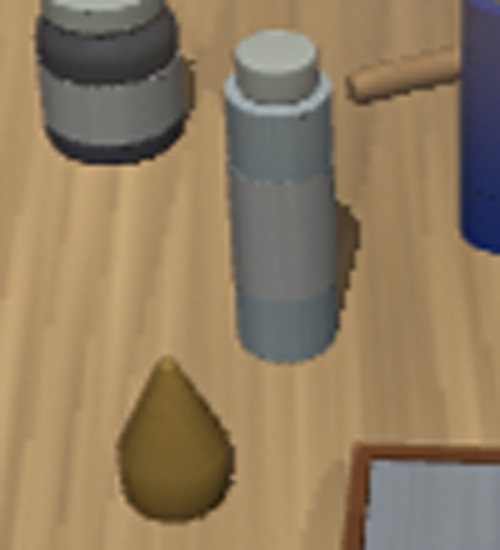

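View pics/s2.png

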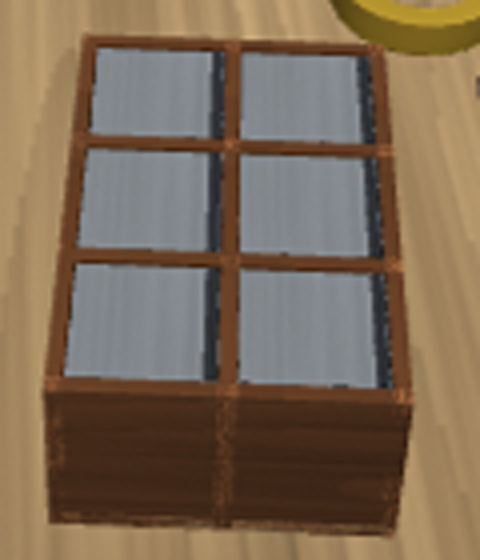

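```bash
cat > h.py <<'E'
import numpy as np
from workcell import bot, viewer
from scipy.optimize import least_squares
from scipy.spatial.transform import Rotation as Ro
C={n:viewer.camera_info(n) for n in("side","top")}
def proj(n,X):
    c=C[n];p=c["R"]@np.asarray(X,float)+c["t"];p=c["K"]@p;return p[:2]/p[2]
def ray(n,u,z):
    c=C[n];d=c["R"].T@np.linalg.inv(c["K"])@np.array([u[0],u[1],1.]);o=-c["R"].T@c["t"];return o+d*(z-o[2])/d[2]
def st():
    s=bot.observe();print("t",round(s["clock"],2),"pos",s["position"].round(4),"rot",s["tool_rot"].round(3),"F",s["force"].round(2),"w",round(s["grip_width"],4));return s
def plan(target,yaw,s=None):
    "total shift in tool axes (m), turn about tool z needed"
    s=s or bot.observe();R=Ro.from_euler("xyz",s["tool_rot"])
    Rt=Ro.from_euler("xyz",[np.pi,0,yaw])
    print("tool shift units",(R.inv().apply(np.array(target)-s["position"])/0.025).round(3),"rotvec units",((R.inv()*Rt).as_rotvec()/np.pi).round(4))
E
python3 - <<'E'
from h import *
m=lambda p,o,k:(o[0]+(p[0]+.5)/k-.5,o[1]+(p[1]+.5)/k-.5)
obs=[]
# world order: +x+y, +x-y, -x+y, -x-y
for p,s in zip([(122,73),(650,140),(72,428),(612,497)],[(1,1),(1,-1),(-1,1),(-1,-1)]): obs.append(("top",m(p,(360,155),6),s))
for p,s in zip([(84,38),(383,46),(48,388),(410,395)],[(-1,1),(1,1),(-1,-1),(1,-1)]): obs.append(("side",m(p,(280,220),4),s))
def res(q,sel=("top","side")):
    r=[]
    for n,u,s in obs:
        if n not in sel: continue
        c,sn=np.cos(q[2]),np.sin(q[2]);a,b=.08*s[0],.118*s[1]
        r+=list(proj(n,[q[0]+c*a-sn*b,q[1]+sn*a+c*b,.095])-u)
    return np.array(r)
for sel in(("top","side"),("top",),("side",)):
    o=least_squares(res,[.6,-.2,0.],args=(sel,));print(sel,o.x.round(4),o.fun.round(1))
    if len(sel)==2:q=o.x
c,sn=np.cos(q[2]),np.sin(q[2])
i=0
for a in(-.038,.038):
    for b in(.076,0,-.076):
        print("cell",i,(q[0]+c*a-sn*b).round(4),(q[1]+sn*a+c*b).round(4));i+=1
# can: cap top centre
print("can top",ray("top",m((217,170),(265,215),8),.17)," body-rim",ray("top",m((233,168),(265,215),8),.15))
print("can side cap",ray("side",m((278,48),(230,140),5),.17))
print("plumb",ray("top",m((603,343),(265,215),8),.08))
for n,u,z in(("cleaner",(265,136),.2),("blue",(259,186),.17),("jar",(215,271),.1)):print(n,ray("top",u,z))
E
```

```text
('top', 'side') [ 0.5656 -0.1187 -0.105 ] [-1.5 -0.9  0.3 -0.6 -0.5  0.8  0.4  0.9 -0.3 -1.2  0.3 -0.8 -0.9  0.2
  1.2  1.9]
('top',) [ 0.5658 -0.1195 -0.1087] [-1.1 -1.1  0.7 -0.5 -0.2  0.5  0.6  1. ]
('side',) [ 0.5655 -0.1179 -0.1024] [-0.5 -1.4  0.  -1.1 -0.8 -0.   1.2  1.4]
cell 0 0.5358 -0.0391
cell 1 0.5278 -0.1147
cell 2 0.5198 -0.1903
cell 3 0.6113 -0.0471
cell 4 0.6034 -0.1227
cell 5 0.5954 -0.1983
can top [0.46948777 0.20574357 0.17      ]  body-rim [0.47044619 0.20230176 0.15      ]
can side cap [0.47066631 0.20653426 0.17      ]
plumb [0.41738563 0.08539518 0.08      ]
cleaner [0.70535265 0.27421097 0.2       ]
blue [0.58843948 0.28868822 0.17      ]
jar [0.37674967 0.40306562 0.1       ]
```

```bash
python3 - <<'E'
from h import *
plan([.5198,-.1903,.115],-.105)
E
```

```text
tool shift units [15.416 -9.089  4.639] rotvec units [-3.000e-04  1.000e-04  1.766e-01]
```

Call:
move_arm --pt "0.8 -0.45 0.2 0 0 0" --pt "0.8 -0.45 0.2 0 0 0" --pt "0.8 -0.45 0.2 0 0 0" --pt "0.8 -0.45 0.2 0 0 0" --pt "0.8 -0.45 0.2 0 0 0" --claw 1 --force 30

```text
clock: 0.6
position: [0.3377, -0.4678, 0.2059]
tool_rot: [-3.141, 0.0, 0.45]
force: [0.3, -1.0, 0.5]
grip_width: 0.0118
```

Call:
move_arm --pt "0.8 -0.45 0.2 0 0 0" --pt "0.8 -0.45 0.2 0 0 0" --pt "0.8 -0.45 0.2 0 0 0" --pt "0.8 -0.45 0.2 0 0 0" --pt "0.8 -0.45 0.2 0 0 0"

```text
clock: 1.1
position: [0.4032, -0.3737, 0.1809]
tool_rot: [-3.141, 0.0, 0.45]
force: [1.0, -0.3, -0.0]
grip_width: 0.0002
```

Call:
move_arm --pt "0.8 -0.45 0.2 0 0 0" --pt "0.8 -0.45 0.2 0 0 0" --pt "0.8 -0.45 0.2 0 0 0" --pt "0.8 -0.45 0.2 0 0 0" --pt "0.8 -0.45 0.2 0 0 0"

```text
clock: 1.6
position: [0.4688, -0.2796, 0.1559]
tool_rot: [-3.141, 0.0, 0.45]
force: [1.2, -0.4, 0.5]
grip_width: 0.0003
```

Call:
move_arm --pt "0.8 -0.45 0 0 0 0.045" --pt "0.6 -0.45 0 0 0 0.045" --pt "0 0 0 0 0 0.045" --pt "0 0 0 0 0 0.04" --pt "0 0 0 0 0 0"

```text
clock: 2.1
position: [0.4925, -0.246, 0.1561]
tool_rot: [3.141, 0.001, -0.102]
force: [-0.2, -0.1, -0.1]
grip_width: -0.0001
```

```bash
python3 - <<'E'
from h import *
st();plan([.5198,-.1903,.105],-.105)
E
```

```text
t 2.1 pos [ 0.4925 -0.246   0.1561] rot [ 3.141e+00  1.000e-03 -1.020e-01] F [-0.23 -0.08 -0.13] w -0.0001
tool shift units [ 0.861 -2.329  2.042] rotvec units [0.     0.0002 0.001 ]
```

Call:
move_arm --pt "0.43 -0.78 0.6 0 0 0" --pt "0.43 -0.78 0.6 0 0 0" --pt "0 -0.77 0.6 0 0 0" --pt "0 0 0.24 0 0 0" --pt "0 0 0 0 0 0"

```text
clock: 2.6
position: [0.5192, -0.1905, 0.1045]
tool_rot: [-3.141, 0.002, -0.097]
force: [0.2, -1.2, 1.5]
grip_width: 0.0001
```

Call:
move_arm --pt "0 0 0.3 0 0 0" --pt "0 0 0.2 0 0 0" --pt "0 0 0.2 0 0 0" --pt "0 0 0.1 0 0 0" --pt "0 0 0 0 0 0"

```text
clock: 3.1
position: [0.5203, -0.1914, 0.0865]
tool_rot: [3.141, -0.002, -0.101]
force: [-6.8, 1.4, 30.2]
grip_width: 0.0001
```

Call:
move_arm --pt "0 0 -0.4 0 0 0" --pt "0 0 -0.4 0 0 0" --pt "0 0 0 0 0 0"

```text
clock: 3.4
position: [0.5203, -0.1909, 0.1064]
tool_rot: [3.141, -0.002, -0.1]
force: [0.1, 0.6, 0.2]
grip_width: -0.0
```

```bash
python3 - <<'E'
from h import *
import cv2
st()
a=viewer.grab_frame("side")[:,:,::-1];cv2.imwrite("pics/s3.png",cv2.resize(a[130:370,180:440],None,fx=2.3,fy=2.3,interpolation=cv2.INTER_CUBIC))
E
```

```text
t 3.4 pos [ 0.5203 -0.1909  0.1064] rot [ 3.141e+00 -2.000e-03 -1.000e-01] F [0.08 0.62 0.24] w -0.0
```

View pics/s3.png

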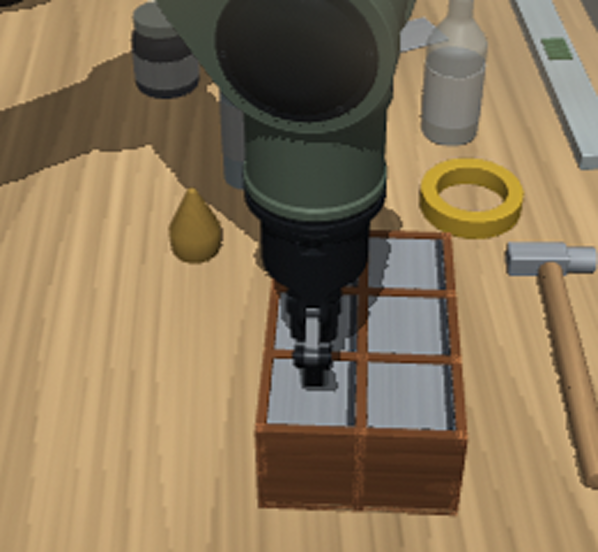

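The fingers are well centred over cell2 (crop pixel 315,385). It resisted firmly at about 7 mm, so it probably holds a tin. I'll press the next one more softly.

Call:
move_arm --pt "0 -0.76 0 0 0 0" --pt "0 -0.76 0 0 0 0" --pt "0 -0.76 0 0 0 0" --pt "0 -0.76 0.1 0 0 0" --pt "0 0 0.2 0 0 0"

```text
clock: 3.95
position: [0.5277, -0.1123, 0.0974]
tool_rot: [-3.141, 0.0, -0.097]
force: [-0.1, 0.1, 0.3]
grip_width: -0.0002
```

Call:
move_arm --pt "0 0 0.2 0 0 0" --pt "0 0 0.12 0 0 0" --pt "0 0 0.12 0 0 0" --pt "0 0 0 0 0 0"

```text
clock: 4.35
position: [0.5275, -0.1155, 0.0873]
tool_rot: [-3.141, -0.001, -0.101]
force: [-4.7, 3.9, 23.1]
grip_width: 0.0003
```

Call:
move_arm --pt "0 0 0 0 0 0" --pt "0 0 0 0 0 0"

```text
clock: 4.55
position: [0.5275, -0.1155, 0.0874]
tool_rot: [-3.141, -0.001, -0.101]
force: [-4.4, 4.7, 21.6]
grip_width: -0.0001
```

```bash
python3 - <<'E'
from h import *
import cv2
st()
a=viewer.grab_frame("side")[:,:,::-1];cv2.imwrite("pics/s4.png",cv2.resize(a[210:330,260:400],None,fx=5,fy=5,interpolation=cv2.INTER_CUBIC))
E
```

```text
t 4.55 pos [ 0.5275 -0.1155  0.0874] rot [-3.141e+00 -1.000e-03 -1.010e-01] F [-4.42  4.75 21.58] w -0.0001
```

View pics/s4.png

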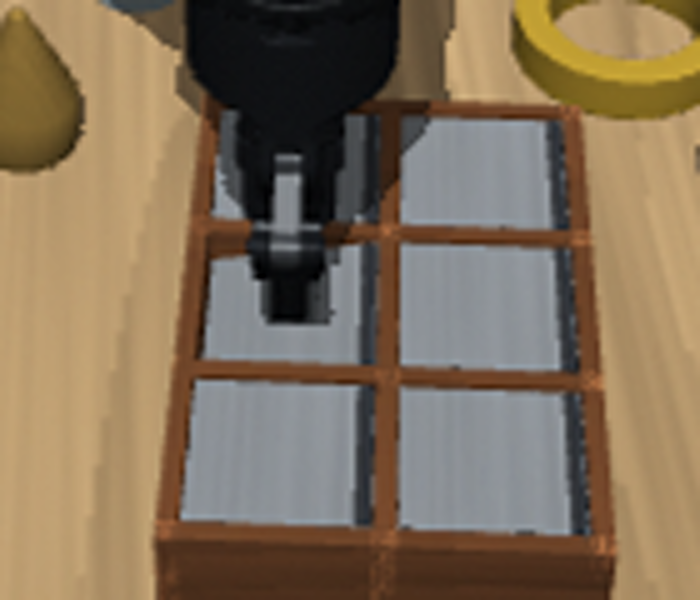

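Cell1's flap has tilted a little on its left side and stopped at about 22 N, so there is a tin under it. Cell0 is next.

Call:
move_arm --pt "0 0 -0.4 0 0 0" --pt "0 -0.5 -0.3 0 0 0" --pt "0 -0.8 0 0 0 0" --pt "0 -0.8 0 0 0 0" --pt "0 -0.8 0 0 0 0"

```text
clock: 5.1
position: [0.5346, -0.0417, 0.1045]
tool_rot: [-3.141, -0.0, -0.1]
force: [-0.3, -0.6, 0.1]
grip_width: 0.0001
```

Call:
move_arm --pt "0 -0.14 0.4 0 0 0" --pt "0 0 0.15 0 0 0" --pt "0 0 0.1 0 0 0" --pt "0 0 0 0 0 0"

```text
clock: 5.5
position: [0.5345, -0.0403, 0.0876]
tool_rot: [3.141, 0.001, -0.101]
force: [0.1, -0.6, 1.0]
grip_width: -0.0002
```

Cell0 shows only about 1 N at the same depth, so I'll press deeper to confirm it's empty.

Call:
move_arm --pt "0 0 0.15 0 0 0" --pt "0 0 0.2 0 0 0" --pt "0 0 0.2 0 0 0" --pt "0 0 0 0 0 0"

```text
clock: 5.9
position: [0.5345, -0.0394, 0.0735]
tool_rot: [3.141, 0.001, -0.1]
force: [-0.4, 0.6, 0.9]
grip_width: 0.0003
```

Call:
move_arm --pt "0 0 0.3 0 0 0" --pt "0 0 0.3 0 0 0" --pt "0 0 0 0 0 0"

```text
clock: 6.2
position: [0.5342, -0.0392, 0.0581]
tool_rot: [3.141, 0.002, -0.1]
force: [-0.9, 1.1, 0.4]
grip_width: -0.0001
```

```bash
python3 - <<'E'
from h import *
import cv2
st()
a=viewer.grab_frame("side")[:,:,::-1];cv2.imwrite("pics/s5.png",cv2.resize(a[210:330,260:400],None,fx=5,fy=5,interpolation=cv2.INTER_CUBIC))
E
```

```text
t 6.2 pos [ 0.5342 -0.0392  0.0581] rot [ 3.141e+00  2.000e-03 -1.000e-01] F [-0.88  1.12  0.4 ] w -0.0001
```

View pics/s5.png

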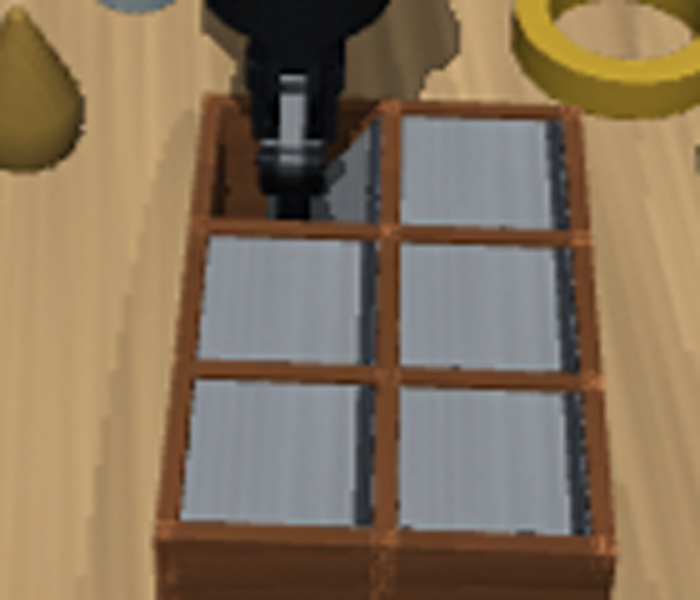

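The can cell0's flap hangs open at +x, with empty brown walls visible at crop (290,160) and about 1 N of force. Cell0 is empty. Next I lift out and go to the can.

Call:
move_arm --pt "0 0 -0.9 0 0 0" --pt "0 0 -0.9 0 0 0" --pt "0 0 -0.9 0 0 0" --pt "-0.2 -0.6 -0.9 0 0 0" --pt "-0.35 -0.9 -0.9 0 0 0"

```text
clock: 6.75
position: [0.525, -0.0013, 0.1729]
tool_rot: [3.141, -0.0, -0.102]
force: [0.4, 0.5, -0.5]
grip_width: -0.0002
```

Call:
move_arm --pt "-0.35 -0.9 -0.9 0 0 0" --pt "-0.35 -0.9 -0.9 0 0 0" --pt "-0.35 -0.9 -0.7 0 0 0" --pt "-0.35 -0.9 0 0 0 0" --pt "-0.35 -0.9 0 0 0 0" --claw -1

```text
clock: 7.25
position: [0.4926, 0.1167, 0.2351]
tool_rot: [-3.141, -0.001, -0.1]
force: [0.1, 0.4, 0.6]
grip_width: 0.0725
```

Call:
move_arm --pt "-0.35 -0.9 0 0 0 0" --pt "-0.35 -0.9 0 0 0 0" --pt "-0.35 -0.9 0 0 0 0" --pt "-0.3 -0.7 0 0 0 0" --pt "0 0 0 0 0 0"

```text
clock: 7.75
position: [0.4667, 0.2061, 0.2344]
tool_rot: [-3.141, 0.0, -0.097]
force: [0.6, -0.6, 0.1]
grip_width: 0.0854
```

```bash
python3 - <<'E'
from h import *
import cv2
st();plan([.4702,.2045,.108],-.1)
a=viewer.grab_frame("side")[:,:,::-1];cv2.imwrite("pics/s6.png",cv2.resize(a[50:250,180:400],None,fx=3,fy=3,interpolation=cv2.INTER_CUBIC))
E
```

```text
t 7.75 pos [0.4667 0.2061 0.2344] rot [-3.141  0.    -0.097] F [ 0.65 -0.63  0.06] w 0.0854
tool shift units [0.147 0.056 5.057] rotvec units [-0.0003  0.0001  0.0011]
```

View pics/s6.png

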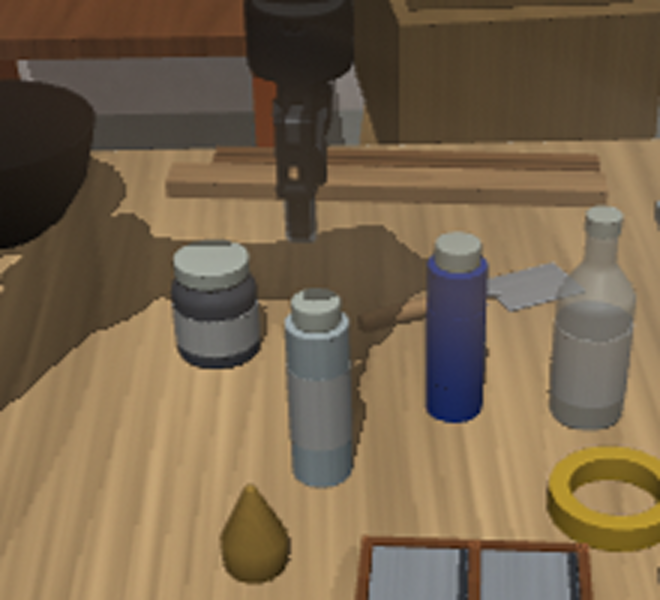

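The gripper is above the silver can (crop 317,300), open, with the jaws along y. Flaps are shut again. I'll descend now.

Call:
move_arm --pt "0.15 0.06 0.8 0 0 0" --pt "0 0 0.8 0 0 0" --pt "0 0 0.8 0 0 0" --pt "0 0 0.7 0 0 0" --pt "0 0 0.7 0 0 0"

```text
clock: 8.3
position: [0.4715, 0.2007, 0.1387]
tool_rot: [3.141, -0.0, -0.101]
force: [0.8, 0.3, -1.3]
grip_width: 0.0853
```

Call:
move_arm --pt "0 0 0.6 0 0 0" --pt "0 0 0.45 0 0 0" --pt "0 0 0.2 0 0 0" --pt "0 0 0 0 0 0"

```text
clock: 8.7
position: [0.4711, 0.2013, 0.1078]
tool_rot: [3.141, 0.0, -0.1]
force: [-0.1, -0.6, -0.3]
grip_width: 0.0854
```

```bash
python3 - <<'E'
from h import *
import cv2
st()
a=viewer.grab_frame("side")[:,:,::-1];a=cv2.resize(a[90:230,220:380],None,fx=3,fy=3,interpolation=cv2.INTER_CUBIC)
b=viewer.grab_frame("top")[:,:,::-1];b=cv2.resize(b[180:320,230:350],None,fx=3,fy=3,interpolation=cv2.INTER_CUBIC)
cv2.imwrite("pics/s7.png",cv2.hconcat([a[:420],b[:420,:320]]))
E
```

```text
t 8.7 pos [0.4711 0.2013 0.1078] rot [ 3.141  0.    -0.1  ] F [-0.11 -0.56 -0.34] w 0.0854
```

View pics/s7.png

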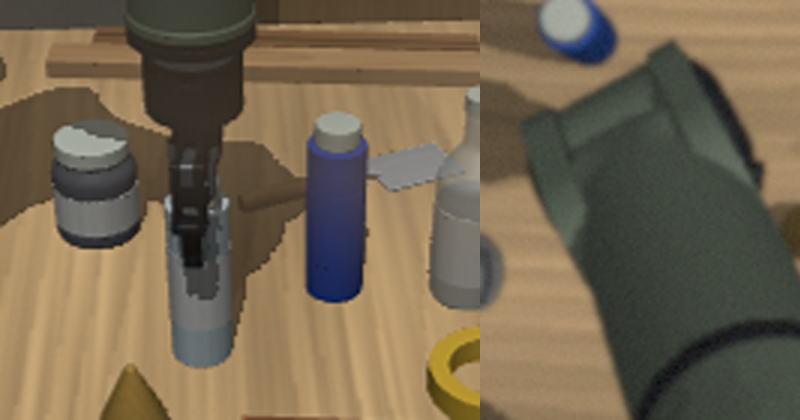

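```bash
python3 - <<'E'
from h import *
f=lambda X:((proj("side",X)-[220,90])*3).round(1)
print("finger",f([.4711,.2013-.048,.12]),f([.4711,.2013-.048,.14]))
for z in(.0,.1,.13,.15,.17):print(z,f([.4702,.2045,z]))
E
```

```text
finger [199.  268.3] [198.1 247. ]
0.0 [202.  349.1]
0.1 [198.  252.7]
0.13 [196.8 221.8]
0.15 [195.9 200.6]
0.17 [195. 179.]
```

Projected positions agree to within about 1–2 mm, so I'm gripping.

Call:
move_arm --pt "0 0 0 0 0 0" --pt "0 0 0 0 0 0" --pt "0 0 0 0 0 0" --pt "0 0 0 0 0 0" --pt "0 0 0 0 0 0" --claw 1 --force 40

```text
clock: 9.3
position: [0.4717, 0.2024, 0.1087]
tool_rot: [-3.14, -0.001, -0.1]
force: [-0.2, 2.1, 5.8]
grip_width: 0.0506
```

Call:
move_arm --pt "0 0 0 0 0 0" --pt "0 0 0 0 0 0"

```text
clock: 9.5
position: [0.4717, 0.2024, 0.1087]
tool_rot: [-3.14, -0.001, -0.1]
force: [-0.9, 2.2, 5.8]
grip_width: 0.0516
```

Call:
move_arm --pt "0 0 -0.3 0 0 0" --pt "0 0 -0.5 0 0 0" --pt "0 0 -0.7 0 0 0" --pt "0 0 -0.7 0 0 0" --pt "0 0 -0.7 0 0 0"

```text
clock: 10.0
position: [0.4711, 0.2016, 0.1822]
tool_rot: [-3.141, -0.0, -0.1]
force: [-1.0, -0.3, -3.0]
grip_width: 0.0515
```

Call:
move_arm --pt "0 0 -0.7 0 0 0" --pt "0 0 -0.7 0 0 0" --pt "0 0 -0.7 0 0 0" --pt "0 0 -0.4 0 0 0" --pt "0 0 0 0 0 0"

```text
clock: 10.5
position: [0.4716, 0.2019, 0.2446]
tool_rot: [-3.14, -0.002, -0.1]
force: [0.1, 0.0, -3.3]
grip_width: 0.0515
```

```bash
python3 - <<'E'
from h import *
import cv2
st()
q=[.5656,-.1187,-.105];c,s=np.cos(q[2]),np.sin(q[2]);a,b=-.043,.076
plan([q[0]+c*a-s*b,q[1]+s*a+c*b,.25],-.105)
a=viewer.grab_frame("side")[:,:,::-1];cv2.imwrite("pics/s8.png",cv2.resize(a[50:250,180:400],None,fx=3,fy=3,interpolation=cv2.INTER_CUBIC))
E
```

```text
t 10.5 pos [0.4716 0.2019 0.2446] rot [-3.14e+00 -2.00e-03 -1.00e-01] F [ 0.05  0.01 -3.29] w 0.0515
tool shift units [ 3.32   9.336 -0.223] rotvec units [-0.0004 -0.0006  0.0015]
```

View pics/s8.png

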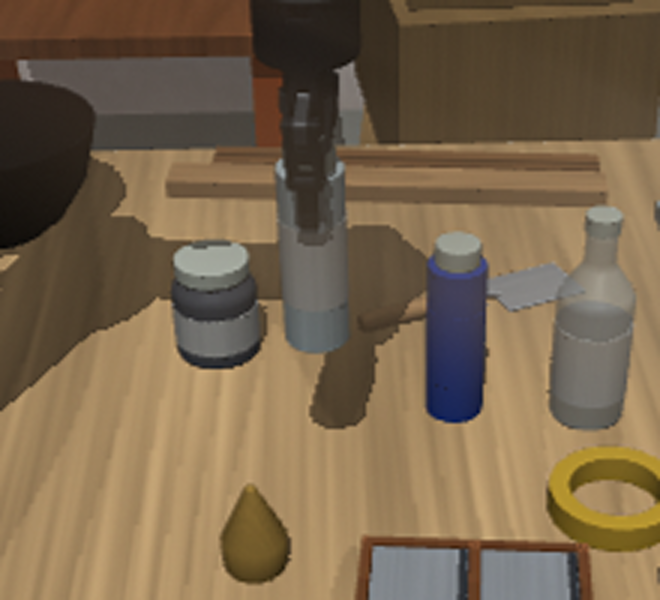

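The can is held upright (weight 3.3 N) with its foot about 136 mm up. I'll carry it to above cell0.

Call:
move_arm --pt "0.15 0.4 0 0 0 0" --pt "0.25 0.7 0 0 0 0" --pt "0.25 0.7 0 0 0 0" --pt "0.25 0.7 0 0 0 0" --pt "0.25 0.7 0 0 0 0"

```text
clock: 11.05
position: [0.4916, 0.1176, 0.2422]
tool_rot: [3.141, 0.001, -0.1]
force: [0.7, 0.1, -2.5]
grip_width: 0.0512
```

Call:
move_arm --pt "0.25 0.7 0 0 0 0" --pt "0.25 0.7 0 0 0 0" --pt "0.25 0.7 0 0 0 0" --pt "0.25 0.7 0 0 0 0" --pt "0.25 0.7 0 0 0 0"

```text
clock: 11.55
position: [0.5138, 0.0274, 0.2422]
tool_rot: [3.141, 0.001, -0.101]
force: [0.3, 1.3, -3.9]
grip_width: 0.0512
```

Call:
move_arm --pt "0.25 0.7 0 0 0 0" --pt "0.25 0.7 0 0 0 0" --pt "0.25 0.7 0 0 0 0" --pt "0.15 0.5 0 0 0 0" --pt "0 0 0 0 0 0"

```text
clock: 12.05
position: [0.5297, -0.0401, 0.2424]
tool_rot: [3.141, 0.001, -0.103]
force: [-0.9, 0.2, -3.6]
grip_width: 0.0512
```

```bash
python3 - <<'E'
from h import *
import cv2
S=st()
q=[.5656,-.1187,-.105];c,s=np.cos(q[2]),np.sin(q[2]);a,b=-.043,.076
plan([q[0]+c*a-s*b,q[1]+s*a+c*b,.2446],-.105)
a=viewer.grab_frame("side")[:,:,::-1];a=cv2.resize(a[130:280,260:400],None,fx=4,fy=4,interpolation=cv2.INTER_CUBIC)
cv2.imwrite("pics/s9.png",a)
p=S["position"];z0=p[2]-.1087
for z in(0,.05,.1):print(((proj("side",[p[0],p[1],z0+z])-[260,130])*4).round(1))
E
```

```text
t 12.05 pos [ 0.5297 -0.0401  0.2424] rot [ 3.141e+00  1.000e-03 -1.030e-01] F [-0.85  0.19 -3.55] w 0.0512
tool shift units [ 0.036 -0.064 -0.088] rotvec units [0.0003 0.0003 0.0007]
[225.9 392.1]
[226.5 313.8]
[227.  230.1]
```

View pics/s9.png

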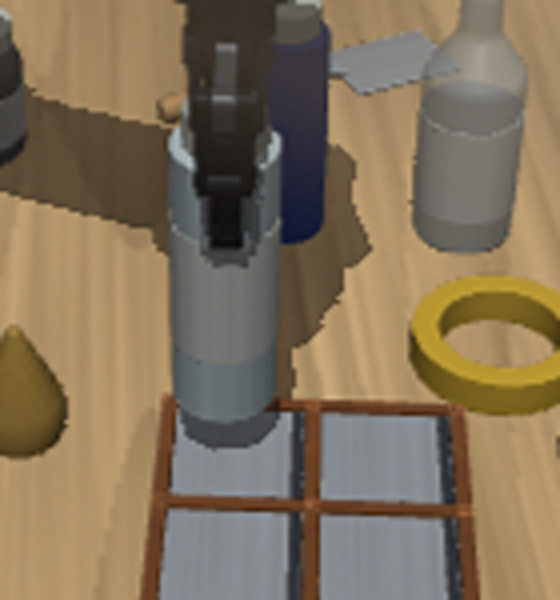

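The can axis lines up with the prediction (pixel 225 against 226) and sits over cell0, slightly to the -x side as intended. I'll lower it.

Call:
move_arm --pt "0.03 -0.05 0.4 0 0 0" --pt "0 0 0.4 0 0 0" --pt "0 0 0.4 0 0 0" --pt "0 0 0.3 0 0 0" --pt "0 0 0.3 0 0 0"

```text
clock: 12.6
position: [0.5308, -0.0364, 0.1972]
tool_rot: [-3.142, 0.0, -0.1]
force: [-0.2, 0.5, -1.4]
grip_width: 0.0515
```

Call:
move_arm --pt "0 0 0.2 0 0 0" --pt "0 0 0.2 0 0 0" --pt "0 0 0.2 0 0 0"

```text
clock: 12.9
position: [0.5309, -0.0366, 0.1828]
tool_rot: [-3.142, -0.0, -0.1]
force: [-0.1, 0.2, -2.0]
grip_width: 0.0512
```

Call:
move_arm --pt "0 0.06 0.25 0 0 0" --pt "0 0 0.25 0 0 0" --pt "0 0 0.25 0 0 0" --pt "0 0 0.25 0 0 0" --pt "0 0 0.25 0 0 0"

```text
clock: 13.4
position: [0.5307, -0.0381, 0.1512]
tool_rot: [-3.142, 0.0, -0.1]
force: [-1.3, 0.3, -2.6]
grip_width: 0.0509
```

Call:
move_arm --pt "0 0 0.25 0 0 0" --pt "0 0 0.25 0 0 0" --pt "0 0 0.25 0 0 0" --pt "0 0 0 0 0 0"

```text
clock: 13.8
position: [0.5303, -0.0381, 0.1321]
tool_rot: [3.141, 0.001, -0.1]
force: [-0.6, 0.0, -3.9]
grip_width: 0.0512
```

```bash
python3 - <<'E'
from h import *
import cv2
S=st()
a=viewer.grab_frame("side")[:,:,::-1];a=cv2.resize(a[130:330,260:400],None,fx=3,fy=3,interpolation=cv2.INTER_CUBIC)
cv2.imwrite("pics/s10.png",a)
E
```

```text
t 13.8 pos [ 0.5303 -0.0381  0.1321] rot [ 3.141e+00  1.000e-03 -1.000e-01] F [-0.61  0.02 -3.86] w 0.0512
```

View pics/s10.png

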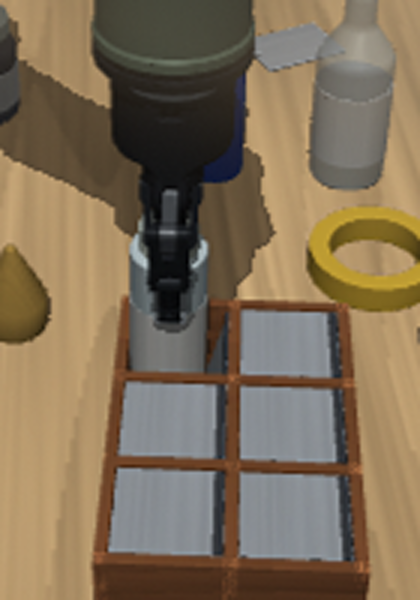

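The can is in cell0, upright and clear of the walls, with the flap hanging beside it. About 15 mm remains.

Call:
move_arm --pt "0 0 0.2 0 0 0" --pt "0 0 0.2 0 0 0" --pt "0 0 0.1 0 0 0" --pt "0 0 0.06 0 0 0" --pt "0 0 0 0 0 0"

```text
clock: 14.35
position: [0.5306, -0.0381, 0.1188]
tool_rot: [3.142, 0.0, -0.1]
force: [-0.1, 0.1, -3.3]
grip_width: 0.0513
```

Call:
move_arm --pt "0 0 0.05 0 0 0" --pt "0 0 0.04 0 0 0" --pt "0 0 0 0 0 0"

```text
clock: 14.65
position: [0.5308, -0.0381, 0.1168]
tool_rot: [-3.142, -0.0, -0.1]
force: [-0.8, 0.2, -2.6]
grip_width: 0.0515
```

Call:
move_arm --pt "0 0 0.03 0 0 0" --pt "0 0 0.03 0 0 0" --pt "0 0 0 0 0 0"

```text
clock: 14.95
position: [0.5316, -0.0377, 0.1164]
tool_rot: [-3.141, -0.002, -0.1]
force: [-2.8, 2.3, 15.0]
grip_width: 0.0513
```

The can is standing on the floor (Fz went from -2.6 to +15 N at the expected height). I'll ease off and release.

Call:
move_arm --pt "0 0 -0.03 0 0 0" --pt "0 0 0 0 0 0"

```text
clock: 15.15
position: [0.5311, -0.0379, 0.1164]
tool_rot: [-3.141, -0.001, -0.1]
force: [-1.2, 2.8, 5.4]
grip_width: 0.0509
```

Call:
move_arm --pt "0 0 0 0 0 0" --pt "0 0 0 0 0 0" --pt "0 0 0 0 0 0" --pt "0 0 0 0 0 0" --pt "0 0 0 0 0 0" --claw -1

```text
clock: 15.65
position: [0.5308, -0.0382, 0.116]
tool_rot: [3.142, 0.0, -0.1]
force: [0.3, -0.6, -0.2]
grip_width: 0.0852
```

Call:
move_arm --pt "0 0 -0.3 0 0 0" --pt "0 0 -0.6 0 0 0" --pt "0 0 -0.8 0 0 0" --pt "0 0 -0.8 0 0 0" --pt "0 0 -0.8 0 0 0"

```text
clock: 16.15
position: [0.5307, -0.0382, 0.1999]
tool_rot: [-3.142, -0.0, -0.1]
force: [-0.5, 0.5, 0.6]
grip_width: 0.0853
```

Call:
move_arm --pt "0 0 -0.8 0 0 0" --pt "0 0 -0.8 0 0 0" --pt "0 0 -0.8 0 0 0" --pt "0 0 -0.5 0 0 0" --pt "0 0 0 0 0 0"

```text
clock: 16.65
position: [0.5313, -0.0382, 0.2727]
tool_rot: [-3.141, -0.003, -0.1]
force: [-0.8, -0.6, -0.5]
grip_width: 0.0855
```

```bash
python3 - <<'E'
from h import *
import cv2
S=st()
a=viewer.grab_frame("side")[:,:,::-1];cv2.imwrite("pics/s11.png",a)
cv2.imwrite("pics/s12.png",cv2.resize(a[170:330,260:400],None,fx=3.5,fy=3.5,interpolation=cv2.INTER_CUBIC))
for z in(.178,.158):print(((proj("side",[.531,-.038,z])-[260,170])*3.5).round(1))
E
```

```text
t 16.65 pos [ 0.5313 -0.0382  0.2727] rot [-3.141e+00 -3.000e-03 -1.000e-01] F [-0.83 -0.55 -0.52] w 0.0855
[200.1 140.2]
[199.9 167.9]
```

View pics/s11.png

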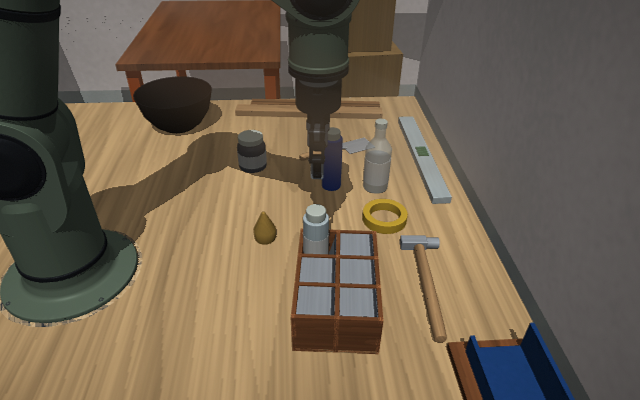

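View pics/s12.png

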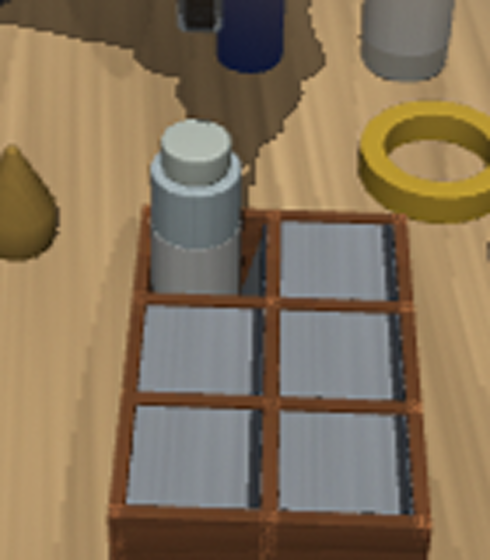

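The can stands upright in cell0, with its cap top at crop (196,138) against a predicted (200,140). The gripper is well clear and the other items are where they were, so I'll hand in.

```bash
python3 - <<'E'
from workcell import workorder
print(workorder.job_done())
E
```

```text
the job is handed in; nothing more can be done
None
```

The spray can is standing upright on the floor of cell0, and the job was handed in at about 17 s of the 64 s allowed.

- **Pressing the flaps:** before touching the can I pressed three flaps with the closed fingers. Cell2 and cell1 stopped on tins. Cell0 gave way at about 1 N, down to roughly 35 mm, so it was empty. I didn't test cells 3 to 5.
- **Placing the can:** I gripped the silver can, not the blue one, and lowered it into cell0 until the force showed it had reached the floor at the expected height. I eased off and let go.
- **Last checks:** the final image shows the can upright within about 1 pixel of where it should be, and the gripper open about 95 mm clear above it. The bystanders I could see had not moved. The scraper was mostly hidden behind the arm.
- **Didn't go as expected:** the presses on the two tin cells reached about 30 N and 22 N, clearly firmer than "gently" and more than the quoted springs would give. Contact with the cell floor briefly reached about 15 N. All readings stayed below the 40 N and 120 N limits.

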